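# Prove the kiln's shut-off before firing

### The job

Prove the test kiln's shut-off: first clear the tall glaze jar that stands in its way and set it down gently, upright, on the cork mat on the ware board. Then swing the sprung drop arm back up until the claw catches and holds it, press the red power button down until it stays in, and at last press the yellow trigger pad so that the arm drops and knocks the button out again. Leave everything else on the bench where it stands, and do not knock anything over.

Things in the scene. Friction and masses are not known exactly. Their poses are not given: they have to be found in the camera images.
- kiln: steel test kiln, octagonal, 330 mm across, 305 mm tall, fixed, with a grey control box in front. Origin: on the bench below the box's front face, in the claw's middle plane. x points from the face into the kiln, z up: the face looks to -x. The box fills x 0 to 110, y -65 to +125, z 25 to 190 mm; the kiln begins at x 160 mm. Claw lever, yellow pad and red button are on the box top
- drop_arm (a joint): drop arm's angle (rad). 0 = tripped: it leans out from the kiln, 30 deg above level. It grows as the arm swings up and back; spring and weight drive it to 0. From about 0.8 its side pin lifts the sprung claw, which snaps down behind it at about 1.04; end stop 1.16. Let go, it stays caught at 1.03. Pushing the crossbar level towards the kiln takes 5 to 10 N
- drop_hinge (a point): the drop arm's hinge: kiln x -45, y -20 mm, 62 mm above the bench, axis along the kiln's y. The arm is a flat steel bar 20 mm wide with a brass weight, a black crossbar 172 mm from the hinge and a side pin 138 mm from it. Beside it the steel claw, 14 mm wide (kiln y -7 to +7 mm), reaches out over the pin to 85 mm in front of the face, 190 to 220 mm above the bench
- lift_bar (a point): middle of the arm's black crossbar (14 mm thick, 120 mm long, along the kiln's y, its middle at kiln y -35 mm), by which the arm is swung. Tripped: 194 mm in front of the face, 148 mm above the bench; caught: 47 mm in front of the face, 234 mm above the bench, above the claw. It follows a circle of 172 mm about drop_hinge
- trigger_pad (a point): middle of the top of the round yellow trigger pad on the claw's tail, 32 mm across, 228 mm above the bench, at kiln x 82, y 0 mm. Pressed straight down it turns the claw lever about its pivot, 70 mm nearer the face: about 11 mm down (3 to 6 N) frees the arm, and the lever's stop comes at 16 mm. Springs back when let go
- power_button (a joint): red button's travel (m), straight down: 0 = out. With the arm up and caught, its latch clicks at about 0.0125 and it stays in there; end stop 0.017, reached with about 5 N. While the arm is tripped it does not stay in. The dropping arm frees the latch, and the button then springs out by itself
- button_top (a point): middle of the top of the red mushroom button, 36 mm across, 222 mm above the bench when out, at kiln x 50, y 80 mm
- jar_center (a point): centre (half-way up) of the glaze jar: brown with a white lid, 58 mm across, 140 mm tall, up to 0.42 kg, standing in front of the kiln's shut-off, where the hand must go to swing the drop arm; z along its axis
- cork_mat: round cork mat, 96 mm across, 4 mm thick, fixed on the ware board; origin under its centre, which is 18 mm above the bench, so its top is 22 mm above the bench
- ware_board: plywood ware board lying on the bench, 150 mm (x) by 380 mm (y) by 18 mm thick; origin under its centre. On it in a row along its y, about 115 mm apart, stand the bowl, the cup and the cork mat, in any order
- squeeze_bottle: white plastic squeeze bottle with green cap and bent green spout, 60 mm across, 185 mm tall, the spout reaching 41 mm from its axis; origin under its centre
- brush_pot: green pot of brushes, 80 mm across, with its brushes 195 mm tall and 86 mm across; origin under its centre
- tumbler: glass water tumbler, 72 mm across, 115 mm tall; origin under its centre
- kiln_post: cream square kiln post, 42 x 42 x 130 mm, standing; origin under its centre
- paddle: flat wooden paddle lying down, 210 mm long along its x axis (x -108 to +103 mm), 62 mm wide, 17 mm high
- bisque_bowl: terracotta bowl on the ware board, 94 mm across, 50 mm tall; origin under its centre
- bisque_cup: cream cup on the ware board, 72 mm across, 80 mm tall; origin under its centre

How it is judged:
On the way, in this order (a step that is already met when the one before it is completed fails the run):
1. the jar stands upright on the cork mat, let go (horizontal distance between jar_center and cork_mat below 0.03 m and height (world z) of jar_center between 0.085 and 0.099 m and angle between jar_center's own z axis and vertical below 0.15 rad and contact force between the fingers and jar below 0.1 N), for 0.2 s.
2. the drop arm is up and held by the claw alone, not touched (value of joint drop_arm above 0.98 rad and contact force between each of the arm, the fingers and kiln below 0.1 N), for 0.3 s.
3. with the arm still up, the power button stays in, not touched (value of joint drop_arm above 0.98 rad and value of joint power_button above 0.009 m and contact force between the fingers and kiln below 0.1 N), for 0.3 s.
4. the arm has dropped and the button has come out (value of joint drop_arm below 0.1 rad and value of joint power_button below 0.003 m), for 0.2 s.
At the end, for the whole second after the job is handed in: The jar stands upright and still on the cork mat (its centre within 30 mm of the mat's centre), the drop arm is down (below 0.1 rad), the power button is out (below 3 mm), and every other loose thing is within 30 mm of where it stood (all of step 4 and horizontal distance between jar_center and cork_mat below 0.03 m and height (world z) of jar_center between 0.085 and 0.099 m and angle between jar_center's own z axis and vertical below 0.15 rad and linear speed of jar below 0.02 m/s and distance of each of squeeze_bottle, brush_pot, tumbler, kiln_post, paddle, bisque_bowl, bisque_cup from where it was at the start of the episode below 0.03 m); the robot touches nothing.
It fails at once if the jar is tipped over (angle between jar_center's own z axis and vertical above 0.6 rad).
It fails at once if the jar is dropped instead of being set down gently (horizontal distance between jar_center and cork_mat below 0.05 m and height (world z) of jar_center below 0.15 m and linear speed of jar above 0.7 m/s).
It fails at once if another loose thing is knocked over (angle between any of squeeze_bottle, brush_pot, tumbler, kiln_post, paddle, bisque_bowl, bisque_cup's own z axis and vertical above 0.5 rad).
It fails at once if another loose thing is pushed more than 40 mm away (distance of any of squeeze_bottle, brush_pot, tumbler, kiln_post, paddle, bisque_bowl, bisque_cup from where it was at the start of the episode above 0.04 m).
It also fails if it takes over 64 s, if anything falls off the work surface, if the arm or the gripper's body presses on something with over 40 N, if the wrist force passes 120 N, or if a joint passes its speed limit or range.

### The arm

A 6-joint arm with a two-finger parallel gripper is mounted at the origin on the work surface. World frame = base frame: x ahead of the robot, y to its left, z up, the work surface at z = 0. Lengths are in m, angles in rad, forces in N, time in s.
With the tool pointing down it reaches from about 0.35 to 0.85 m from the base axis. Payload 8.1 kg.
Tool frame: the origin (TCP) lies midway between the tips of the shut fingers; the grasp point (between the pads) lies 19 mm behind it; z points along the fingers, y is the direction in which the jaws open and shut (so a half turn about z gives the same grasp; the last joint's range is limited). The gripper opens to 85 mm and grips with 20 to 120 N. Pads are 22 mm wide; open, the fingers measure 114 mm over their backs; the gripper's body (76 mm by 85 mm) begins 54 mm behind the grasp point. The pads swing forward as they close: fully open they stand 13 mm farther back than shut.
Start: joints at [1.255, 0.13, 1.488, -0, 1.523, -0.085], TCP at [0.137, 0.584, 0.231] pointing down, gripper open.
Joint ranges: [-2.96, 2.96], [-0.89, 2.26], [0.02, 2.5], [-1.34, 4.48], [0, 2.73], [-2.66, 2.66]. Speed limits (rad/s): [2.39, 2.39, 2.79, 3.14, 3.14, 3.14].

### API

Orientations are given as a 3x3 rotation matrix whose columns are the frame's x, y, z axes.
In Python, from station import robot gives the robot as it stands. The module is installed in compiled form; this text tells all that it offers.
- The arm moves only by the tool apply_moves, never from a script. Its argument "increments" is one flat list of numbers, 4 for each row, row after row: the shift along the tool's x, y, z in mm, then the turn about the tool's z in rad. In form: [dx, dy, dz, spin, dx, dy, dz, spin, ...]. A call has 1 to 10 rows; each row shifts and turns the commanded pose from where the row before left it, along the tool's axes as they then stand; what a row does not reach is not made up. A row lasts 1/8 s, in which the tool goes at most 62.5 mm and 10.7 degrees, less where a joint would pass 70% of its speed; a pose out of reach is approached as far as the arm can. A call is refused whole if a number of a shift passes 62.5 or a number of a turn 0.188, either way. A call with a gripper value outside its range is refused whole. "hand" is the finger opening in mm, from 0 to 85.4, set as the call begins (left out, the last holds). The fingers move at their own pace and stop on an object; the grip force is fixed at half the most. Time passes only in rows, so rows that do not move let the fingers close. It gives the time, the measured TCP pose, the force and the opening at its end, in the units of the state.
- robot.sense(): the state, without advancing time (a new reading comes with each control period).
- robot.get_image(name): name is "scene" or "side" or "wrist"; returns a dict with "color" (420x560x3 uint8, red, green, blue), "fx", "fy", "cx", "cy" (pixels), "extrinsics" (4x4, takes a point from camera to world coordinates). Camera axes: x right, y up, looking along -z (the intrinsics and any distortion apply to the point x, -y, -z); pixel columns grow to the right and rows downward; lengths in m; the calibration is good to about 2 mm. A picture is of the moment at which its call begins. There is no depth.
- robot.hand_in(): hands the job in, once; it reports no verdict.
The state is a dict: "time": time; "joint_pos": joint angles; "joint_velocities": joint speeds; "tau": joint torques, N m; "tcp_pos": TCP position; "ee_rot": TCP orientation; "wrist_force": force on the tool from outside, world axes, zero at the start; "torque": the same for the moment, N m; "grip_width": finger opening in m.
Only numpy, scipy, OpenCV 4.12 (cv2) and the standard library are available. Lean on these libraries where they do the work, as an engineer would, in place of code of your own. Each camera call takes 0.05 s, during which the arm holds its last target. There are 200 camera calls.

## Working session

There is one attempt and no reset: what is moved stays moved. The work goes in short steps, Python scripts to look and compute and a tool call to move; the robot and the scene stay as the last step left them, time stands still between calls to the robot, and variables do not carry over. Pictures are saved under pics/ and viewed, about 8 in all and at most 12, crops included, and the job is handed in when it is done.

Besides the shell and the picture viewer there is one more tool, called after "Emit:" as a command line: name --argument value ..., lists and objects as JSON in quotes. apply_moves: Moves the arm, as the interface text tells. Its arguments: {"type":"object","properties":{"increments":{"type":"array"},"hand":{"type":"number"}},"required":["increments"]}

```bash
mkdir -p pics; cat > h.py <<'E'
import numpy as np, cv2
from station import robot
def snap(n,f):
    d=robot.get_image(n); cv2.imwrite('pics/'+f,d['color'][:,:,::-1]); np.savez('pics/'+f[:-4]+'.npz',**{k:np.array(v) for k,v in d.items()}); return d
def load(f): return np.load('pics/'+f+'.npz')
def ray(d,u,v):
    E=d['extrinsics']; r=E[:3,:3]@np.array([(u-d['cx'])/d['fx'],-(v-d['cy'])/d['fy'],-1.]); return E[:3,3],r/np.linalg.norm(r)
def atz(d,u,v,z):
    o,r=ray(d,u,v); return o+r*(z-o[2])/r[2]
def tri(*obs):
    A=np.zeros((3,3));b=np.zeros(3);L=[ray(*o) for o in obs]
    for o,r in L:
        P=np.eye(3)-np.outer(r,r);A+=P;b+=P@o
    p=np.linalg.solve(A,b); return p,[np.linalg.norm((np.eye(3)-np.outer(r,r))@(p-o)) for o,r in L]
def proj(d,p):
    E=d['extrinsics']; c=E[:3,:3].T@(np.array(p)-E[:3,3]); return d['cx']+d['fx']*c[0]/-c[2], d['cy']-d['fy']*c[1]/-c[2]
E
python3 - <<'E'
from h import *
np.set_printoptions(precision=4,suppress=True)
for n in('scene','side','wrist'):
    d=snap(n,n+'0.png'); print(n,d['fx'],d['cx'],d['cy'],d['extrinsics'],[k for k in d])
print(robot.sense())
E
```

```text
scene 419.05101674044465 281.3165048748079 213.38529540218704 [[ 0.0303 -0.5535  0.8323  1.3253]
 [ 0.9993 -0.0033 -0.0386 -0.0456]
 [ 0.0241  0.8329  0.553   0.6527]
 [ 0.      0.      0.      1.    ]] ['color', 'fx', 'fy', 'cx', 'cy', 'extrinsics']
side 381.99589065049486 289.1577244386856 212.67760980170917 [[-0.9484  0.2506 -0.1944  0.339 ]
 [-0.3168 -0.7202  0.6173  0.6341]
 [ 0.0147  0.647   0.7624  0.9557]
 [ 0.      0.      0.      1.    ]] ['color', 'fx', 'fy', 'cx', 'cy', 'extrinsics']
wrist 303.8002160527441 280.5565983633669 215.02270835941061 [[ 0.2296 -0.9398 -0.2533  0.0722]
 [ 0.9733  0.2212  0.0614  0.5988]
 [-0.0017 -0.2607  0.9654  0.3726]
 [ 0.      0.      0.      1.    ]] ['color', 'fx', 'fy', 'cx', 'cy', 'extrinsics']
{'time': 0.15, 'joint_pos': array([ 1.2546,  0.131 ,  1.4891,  0.    ,  1.523 , -0.0854]), 'joint_velocities': array([-0.0003, -0.0019, -0.0038,  0.0014,  0.0014, -0.0014]), 'tau': array([  0.0015, -57.0054, -50.1164,  -0.0001,   0.0091,  -0.    ]), 'tcp_pos': array([0.1371, 0.5837, 0.2304]), 'ee_rot': array([[-0.9735,  0.2288, -0.0005],
       [ 0.2288,  0.9735, -0.0014],
       [ 0.0002, -0.0015, -1.    ]]), 'wrist_force': array([-0.7717,  0.2442,  0.1409]), 'torque': array([-0.0012, -0.0183, -0.0192]), 'grip_width': 0.08556526002984187}
```

View pics/scene0.png

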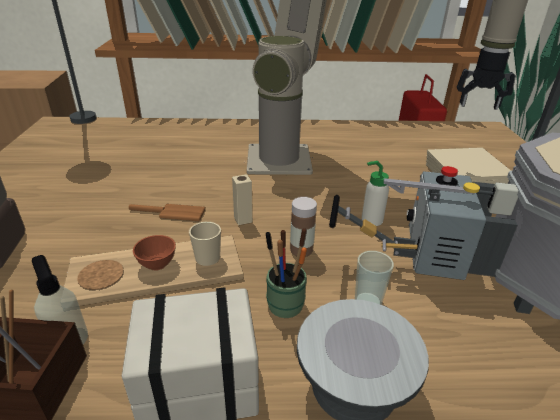

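View pics/side0.png

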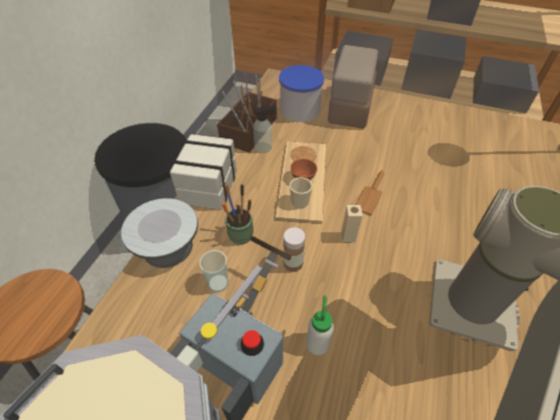

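Scene: red button (450,171), yellow pad (471,187), jar lid (304,205), crossbar (335,211), mat (101,275). Side: button (253,341), pad (209,330), lid (294,236), mat ~(303,155), crossbar from about (252,238) to (290,256).

```bash
python3 - <<'E'
from h import *
np.set_printoptions(precision=4,suppress=True)
s=load('scene0');t=load('side0')
for n,a,b,z in [('button',(450,171),(252,340),.222),('pad',(471,187.5),(209,330),.228),('lid',(304,205),(294,236),.14),('mat',(101,274),(303,156),.022),('bottlecap',(378,177),(321,321),.15),('postTop',(242,180),(354,211),.13),('tumblerrim',(374,264),(214,265),.115),('cuprim',(206,231),(301,187),.098),('potrim',(286,277),(239,220),.1)]:
    print(n,*tri((s,*a),(t,*b)),atz(s,*a,z)[:2],atz(t,*b,z)[:2])
a=cv2.imread('pics/scene0.png');b=cv2.imread('pics/side0.png')
A=cv2.resize(a[140:300,220:520],None,fx=2.6,fy=2.6,interpolation=2)[:,:400*2-0]
cv2.imwrite('pics/cs.png',A)
B=cv2.resize(b[180:380,160:360],None,fx=3,fy=3,interpolation=2); cv2.imwrite('pics/cb.png',B)
E
```

```text
button [0.4924 0.3729 0.2164] [np.float64(0.0002621829719847149), np.float64(0.00026218297198451205)] [0.5034 0.3676] [0.4911 0.3746]
pad [0.5793 0.3837 0.2234] [np.float64(5.611307963633849e-05), np.float64(5.611307963618903e-05)] [0.5872 0.3791] [0.5778 0.3853]
lid [0.5102 0.0436 0.1349] [np.float64(0.0005065397262755499), np.float64(0.0005065397262755988)] [0.5187 0.0431] [0.5089 0.0467]
mat [ 0.6167 -0.4062  0.0173] [np.float64(0.0024893170183492696), np.float64(0.0024893170183492436)] [ 0.6195 -0.4062] [ 0.6155 -0.3974]
bottlecap [0.3762 0.2493 0.1346] [np.float64(0.002886589768208276), np.float64(0.0028865897682082255)] [0.4013 0.2388] [0.3767 0.2593]
postTop [ 0.3768 -0.1054  0.1253] [np.float64(1.432927407521415e-06), np.float64(1.4329274075318866e-06)] [ 0.3853 -0.1049] [ 0.3766 -0.1012]
tumblerrim [0.6841 0.1764 0.1033] [np.float64(0.002295360266426088), np.float64(0.0022953602664260242)] [0.696 0.17 ] [0.6803 0.1849]
cuprim [ 0.5571 -0.1779  0.0933] [np.float64(0.000876145810695332), np.float64(0.0008761458106953005)] [ 0.5626 -0.1776] [ 0.556  -0.1723]
potrim [ 0.6936 -0.0021  0.078 ] [np.float64(0.0012393856079002512), np.float64(0.0012393856079002464)] [ 0.7167 -0.0047] [0.685  0.0151]
```

View pics/cs.png

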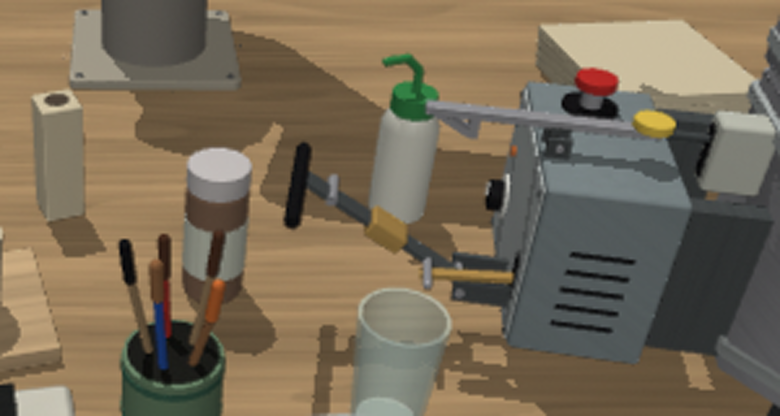

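View pics/cb.png

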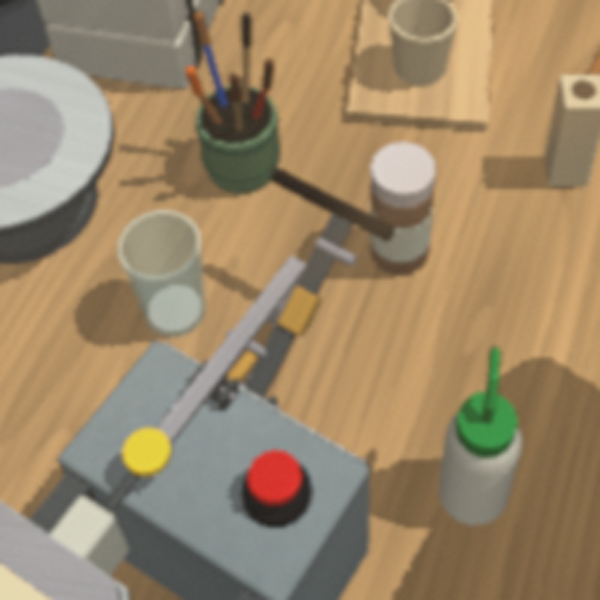

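Emit:
apply_moves --increments '[0,0,-11,0.177,0,0,-11,0.177,0,0,-11,0.177,0,0,-11,0.177,0,0,-11,0.177,0,0,-11,0.177,0,0,-11,0.177,0,0,-11,0.177,0,0,-11,0.177,0,0,0,0]' --hand 85

```text
time: 1.4
tcp_pos: [0.1373, 0.5845, 0.3311]
ee_rot: [[0.249, 0.968, 0.0], [0.968, -0.249, 0.001], [0.001, 0.0, -1.0]]
wrist_force: [0.7, 0.2, -0.3]
grip_width: 0.0851
```

Emit:
apply_moves --increments '[-31,36,0,0,-31,36,0,0,-31,36,0,0,-31,36,0,0,-31,36,0,0,-31,36,0,0,-31,36,0,0,-31,36,0,0,0,0,0,0]'

```text
time: 2.52
tcp_pos: [0.3553, 0.2696, 0.3295]
ee_rot: [[0.251, 0.968, -0.0], [0.968, -0.251, -0.001], [-0.001, -0.0, -1.0]]
wrist_force: [-0.3, 1.0, 0.4]
grip_width: 0.0847
```

```bash
python3 - <<'E'
from h import *
np.set_printoptions(precision=4,suppress=True)
d=snap('wrist','w1.png'); s=robot.sense(); print(s['tcp_pos'],s['ee_rot'],s['joint_pos'],d['extrinsics'])
for p in [(.511,.045,.14),(.542,.109,.148),(.4924,.3729,.222),(.5793,.3837,.228)]: print(p,proj(d,p))
E
```

```text
[0.3544 0.2709 0.3296] [[ 0.2499  0.9683 -0.0008]
 [ 0.9683 -0.2499 -0.0003]
 [-0.0005 -0.0007 -1.    ]] [ 0.5375 -0.3107  1.7259  0.0002  1.7272  0.7901] [[ 0.9679  0.2426  0.0658  0.3709]
 [-0.2513  0.9341  0.2534  0.3333]
 [-0.     -0.2618  0.9651  0.4717]
 [ 0.      0.      0.      1.    ]]
(0.511, 0.045, 0.14) (np.float64(445.1855349922563), np.float64(332.556650736816))
(0.542, 0.109, 0.148) (np.float64(468.9456377334378), np.float64(285.7435941303762))
(0.4924, 0.3729, 0.222) (np.float64(427.2298051198134), np.float64(35.44191403414732))
(0.5793, 0.3837, 0.228) (np.float64(555.733329958355), np.float64(-19.9044001239819))
```

View pics/w1.png

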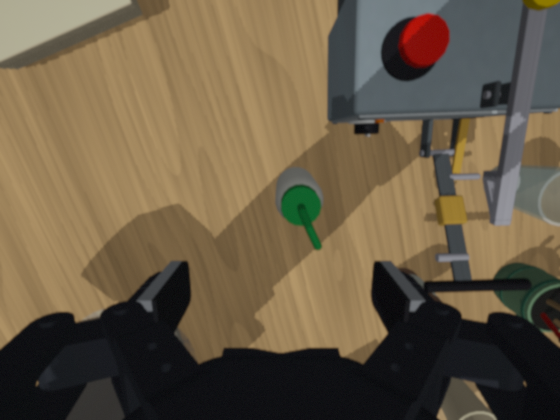

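Emit:
apply_moves --increments '[-22,42,0,0,-22,42,0,0,-22,42,0,0,-22,42,0,0,-22,40,0,0,0,0,0,0,0,0,0,0]'

```text
time: 3.45
tcp_pos: [0.5274, 0.1146, 0.3297]
ee_rot: [[0.248, 0.969, -0.001], [0.969, -0.248, 0.0], [0.0, -0.001, -1.0]]
wrist_force: [0.2, -0.2, 0.0]
grip_width: 0.0848
```

```bash
python3 - <<'E'
from h import *
np.set_printoptions(precision=4,suppress=True)
d=snap('wrist','w2.png'); s=robot.sense(); print(s['tcp_pos'],s['wrist_force'],proj(d,s['tcp_pos']))
def cen(d,kind):
    h=cv2.cvtColor(d['color'],cv2.COLOR_RGB2HSV); H,S,V=cv2.split(h)
    if kind=='red': m=((H<4)|(H>176))&(S>225)&(V>120)
    else: m=(H>24)&(H<31)&(S>210)&(V>150)
    n,l,st,c=cv2.connectedComponentsWithStats(m.astype('uint8')); k=1+np.argmax(st[1:,4]) ; return c[k],st[k]
for k in('red','yel'):
    O=[]
    for f in('scene0','side0','w1','w2'):
        D=load(f)
        try: c,st=cen(D,k); print(k,f,c,st)
        except ValueError: print(k,f,'none')
for p in [(.511,.045,.14),(.542,.109,.148),(.4924,.3729,.222),(.5793,.3837,.228)]: print(p,proj(d,p))
E
```

```text
[0.5272 0.1148 0.33  ] [-0.2765 -0.9666  0.1318] (np.float64(281.90872372162465), np.float64(266.52006380630775))
red scene0 none
red side0 none
red w1 [424.9759  38.7952] [ 402   15   46   49 1704]
red w2 none
yel scene0 none
yel side0 none
yel w1 none
yel w2 none
(0.511, 0.045, 0.14) (np.float64(282.7582206107411), np.float64(254.06039985972143))
(0.542, 0.109, 0.148) (np.float64(295.8975230889284), np.float64(197.14447468327566))
(0.4924, 0.3729, 0.222) (np.float64(129.7087413907698), np.float64(-150.12091740619377))
(0.5793, 0.3837, 0.228) (np.float64(254.3658667238322), np.float64(-228.05556176474852))
```

View pics/w2.png

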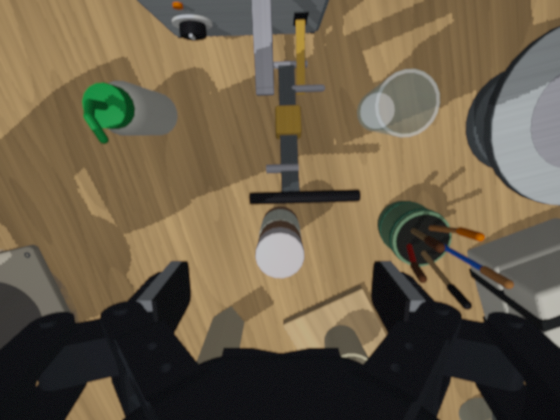

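```bash
cat > fit.py <<'E'
from h import *
from scipy.optimize import least_squares
np.set_printoptions(precision=4,suppress=True)
P={'btn':(50,80,220),'pad':(82,0,228),'b0':(-194,25,148),'b1':(-194,-95,148)}
O=[('w1','btn',425,39),('scene0','btn',450,171),('side0','btn',252,340),('scene0','pad',471,187.5),('side0','pad',209,330),
('w1','b0',428,286),('w1','b1',530,284.5),('w2','b0',250,198),('w2','b1',359,195.5),('side0','b1',252,238.5),('side0','b0',290,257.5),('scene0','b0',337,197),('scene0','b1',333,225)]
D={k:load(k) for k in('w1','w2','scene0','side0')}
def W(q,p):
    c,s=np.cos(q[2]),np.sin(q[2]); x,y,z=np.array(p)/1e3; return (q[0]+c*x-s*y,q[1]+s*x+c*y,z)
def res(q,sep=0):
    r=[np.array(proj(D[f],W(q,P[n])))-(u,v) for f,n,u,v in O]; return r if sep else np.ravel(r)
if __name__=='__main__':
    r=least_squares(res,[.5577,.3057,np.radians(75.3)],loss='soft_l1',f_scale=2); q=r.x; print(q,np.degrees(q[2]))
    for o,e in zip(O,res(q,1)): print(o[:2],e)
    for n in P: print(n,W(q,P[n]))
    print('lid',tri((D['w2'],280.5,253),(D['side0'],294,236)),tri((D['w2'],280.5,253),(D['scene0'],304,205)),atz(D['w2'],280.5,253,.14))
    for dz in(0,): print('bar tri',tri((D['w1'],428,286),(D['w2'],250,198)),tri((D['w1'],530,284.5),(D['w2'],359,195.5)))
E
python3 fit.py
```

```text
[0.5597 0.3048 1.3531] 77.5284026900938
('w1', 'btn') [1.2385 0.2343]
('scene0', 'btn') [-0.5855 -1.4879]
('side0', 'btn') [ 0.1974 -1.5422]
('scene0', 'pad') [ 0.7919 -2.3441]
('side0', 'pad') [ 0.3045 -0.1518]
('w1', 'b0') [-1.6216  0.384 ]
('w1', 'b1') [-1.1132 -1.4712]
('w2', 'b0') [-0.1223 -0.2355]
('w2', 'b1') [ 1.4113 -1.3622]
('side0', 'b1') [-0.4401 -0.5833]
('side0', 'b0') [0.885 0.49 ]
('scene0', 'b0') [-0.4523 -0.5931]
('scene0', 'b1') [-0.9135  0.3654]
btn (np.float64(0.4923370579770667), np.float64(0.3708902444749849), np.float64(0.22))
pad (np.float64(0.5773598921920455), np.float64(0.3848586968607086), np.float64(0.228))
b0 (np.float64(0.4933460622555626), np.float64(0.12077030942308632), np.float64(0.148))
b1 (np.float64(0.6105144439399612), np.float64(0.09485563532791241), np.float64(0.148))
lid (array([0.5088, 0.0472, 0.1406]), [np.float64(1.3862165810697826e-05), np.float64(1.3862165810613448e-05)]) (array([0.5081, 0.0443, 0.1332]), [np.float64(5.573238324538133e-06), np.float64(5.573238324489872e-06)]) [0.5088 0.0469 0.14  ]
bar tri (array([0.4942, 0.1214, 0.1498]), [np.float64(0.0007121466632100037), np.float64(0.0007121466632100302)]) (array([0.6083, 0.0953, 0.1522]), [np.float64(0.0005386660722385098), np.float64(0.0005386660722385326)])
```

Jar lid (280.5,253) and crossbar (250..359,197) are seen clearly in the wrist view; jar at (0.5085,0.0465), top 0.14; the fit holds within ~2 px.

Emit:
apply_moves --increments '[-36,-1,0,0,-35,0,0,0,0,0,40,0,0,0,45,0,0,0,45,0,0,0,45,0,0,0,40,0,0,0,20,0,0,0,10,0,0,0,0,0]'

```text
time: 4.75
tcp_pos: [0.5087, 0.0457, 0.0853]
ee_rot: [[0.249, 0.969, -0.0], [0.969, -0.249, 0.0], [0.0, -0.0, -1.0]]
wrist_force: [-0.5, 0.4, 0.1]
grip_width: 0.085
```

Emit:
apply_moves --increments '[0,0,0,0,0,0,0,0,0,0,0,0,0,0,0,0,0,0,0,0,0,0,0,0]' --hand 40

```text
time: 5.5
tcp_pos: [0.5098, 0.045, 0.087]
ee_rot: [[0.25, 0.968, 0.002], [0.968, -0.25, 0.0], [0.001, 0.002, -1.0]]
wrist_force: [-3.9, 0.4, 6.7]
grip_width: 0.057
```

Emit:
apply_moves --increments '[0,0,-10,0,0,0,-20,0,0,0,-35,0,0,0,-35,0,0,0,-35,0,0,0,-25,0,0,0,-10,0,0,0,0,0]'

```text
time: 6.5
tcp_pos: [0.5093, 0.0448, 0.2556]
ee_rot: [[0.25, 0.968, 0.001], [0.968, -0.25, -0.0], [0.0, 0.001, -1.0]]
wrist_force: [0.6, 0.8, -4.2]
grip_width: 0.0568
```

```bash
python3 - <<'E'
from h import *
s=load('scene0');t=load('side0')
im=[]
for d,w,(x0,y0,sx,sy) in((s,(.6175,-.4),(20,220,160,110)),(t,(.6175,-.4),(240,90,110,110))):
    k=800//sx if d is s else 4; k=4 if d is s else 5
    c=cv2.resize(d['color'][y0:y0+sy,x0:x0+sx,::-1],None,fx=k,fy=k,interpolation=2).copy()
    pts=[[(proj(d,(w[0]+.048*np.cos(a),w[1]+.048*np.sin(a),.022))-np.array((x0,y0)))*k+k/2] for a in np.linspace(0,6.28,60)]
    cv2.polylines(c,[np.int32(pts)],True,(0,255,0),1)
    im.append(c)
h=max(i.shape[0] for i in im); im=[cv2.copyMakeBorder(i,0,h-i.shape[0],0,0,0) for i in im]
o=np.hstack(im); o=cv2.resize(o,None,fx=.67,fy=.67); print(o.shape); cv2.imwrite('pics/mat.png',o)
E
```

```text
(368, 797, 3)
```

View pics/mat.png

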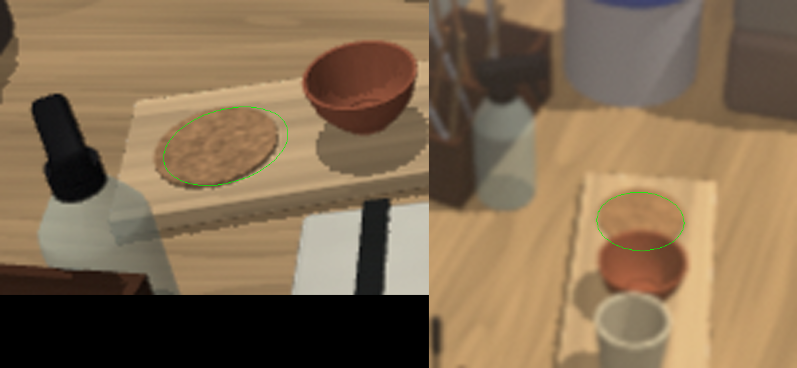

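Emit:
apply_moves --increments '[-21,11,0,0,-43,23,0,0,-43,23,0,0,-43,23,0,0,-43,23,0,0,-43,23,0,0,-43,23,0,0,-43,23,0,0,-43,23,0,0,-43,22,0,0]'

```text
time: 7.75
tcp_pos: [0.6166, -0.4056, 0.2524]
ee_rot: [[0.25, 0.968, -0.003], [0.968, -0.25, 0.002], [0.001, -0.003, -1.0]]
wrist_force: [1.0, 0.9, -3.2]
grip_width: 0.0566
```

Emit:
apply_moves --increments '[0,0,0,0,0,0,15,0,0,0,30,0,0,0,30,0,0,0,30,0,0,0,20,0,0,0,8,0,0,0,4,0,0,0,0,0]'

```text
time: 8.88
tcp_pos: [0.6175, -0.4048, 0.1194]
ee_rot: [[0.25, 0.968, 0.001], [0.968, -0.25, -0.001], [-0.001, 0.001, -1.0]]
wrist_force: [0.5, -0.8, -3.5]
grip_width: 0.0568
```

Emit:
apply_moves --increments '[0,0,4,0,0,0,3,0,0,0,2,0,0,0,0,0]'

```text
time: 9.38
tcp_pos: [0.6171, -0.4045, 0.1093]
ee_rot: [[0.25, 0.968, 0.0], [0.968, -0.25, -0.0], [-0.0, 0.0, -1.0]]
wrist_force: [0.2, -0.4, -4.7]
grip_width: 0.057
```

```bash
python3 - <<'E'
from h import *
d=snap('scene','s2.png'); t=snap('side','t2.png')
w=snap('wrist','w3.png')
c=lambda a,x,y,k,sx,sy: cv2.resize(a['color'][y:y+sy,x:x+sx,::-1],None,fx=k,fy=k,interpolation=2)
cv2.imwrite('pics/p3.png',np.hstack([c(d,20,150,2.6,150,154),c(t,220,60,2.6,150,154)]))
E
```

```text
(no output)
```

View pics/p3.png

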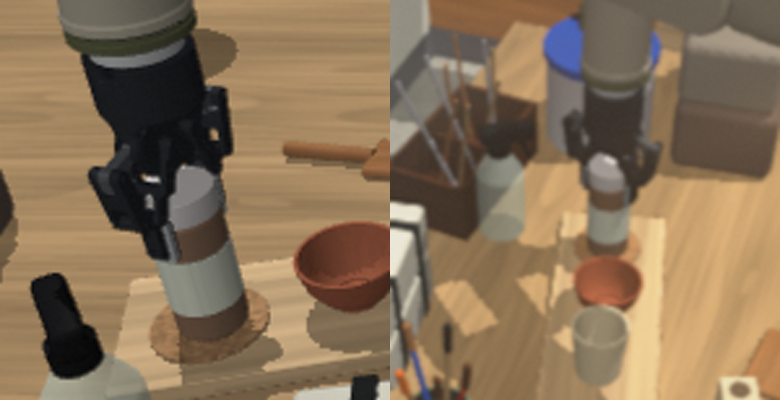

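The jar is centred over the mat. Lower the last mm gently.

Emit:
apply_moves --increments '[0,0,1,0,0,0,1,0,0,0,0,0]'

```text
time: 9.9
tcp_pos: [0.6171, -0.4048, 0.1092]
ee_rot: [[0.25, 0.968, 0.001], [0.968, -0.25, -0.001], [-0.001, 0.001, -1.0]]
wrist_force: [-5.7, 2.6, 6.7]
grip_width: 0.0566
```

Emit:
apply_moves --increments '[0,0,1,0,0,0,1,0,0,0,0,0]'

```text
time: 10.28
tcp_pos: [0.6172, -0.405, 0.1091]
ee_rot: [[0.25, 0.968, 0.001], [0.968, -0.25, -0.002], [-0.001, 0.001, -1.0]]
wrist_force: [-9.0, 4.6, 15.3]
grip_width: 0.0567
```

Emit:
apply_moves --increments '[0,0,-2,0,0,0,0,0]'

```text
time: 10.52
tcp_pos: [0.6171, -0.4048, 0.1092]
ee_rot: [[0.25, 0.968, 0.001], [0.968, -0.25, -0.001], [-0.001, 0.001, -1.0]]
wrist_force: [-5.4, 3.2, 8.2]
grip_width: 0.057
```

Emit:
apply_moves --increments '[0,0,0,0,0,0,0,0,0,0,0,0,0,0,0,0,0,0,0,0,0,0,-15,0,0,0,-30,0,0,0,-40,0,0,0,-40,0]' --hand 85

```text
time: 11.65
tcp_pos: [0.6171, -0.4045, 0.2349]
ee_rot: [[0.25, 0.968, 0.001], [0.968, -0.25, -0.001], [-0.0, 0.001, -1.0]]
wrist_force: [0.1, -1.3, 0.0]
grip_width: 0.0848
```

```bash
python3 - <<'E'
from h import *
d=snap('side','t3.png');e=snap('scene','s3.png'); print(robot.sense()['tcp_pos'],proj(e,(.617,-.4045,.162)),proj(d,(.617,-.4045,.162)))
c=lambda a,x,y,k,sx,sy: cv2.resize(a['color'][y:y+sy,x:x+sx,::-1],None,fx=k,fy=k,interpolation=2)
cv2.imwrite('pics/p4.png',np.hstack([c(e,20,150,2.6,150,154),c(d,220,60,2.6,150,154)]))
E
```

```text
[ 0.61944238 -0.40626581  0.24154474] (np.float64(87.4359851890932), np.float64(221.01251294866861)) (np.float64(304.9301998598172), np.float64(123.32215861837702))
```

View pics/p4.png

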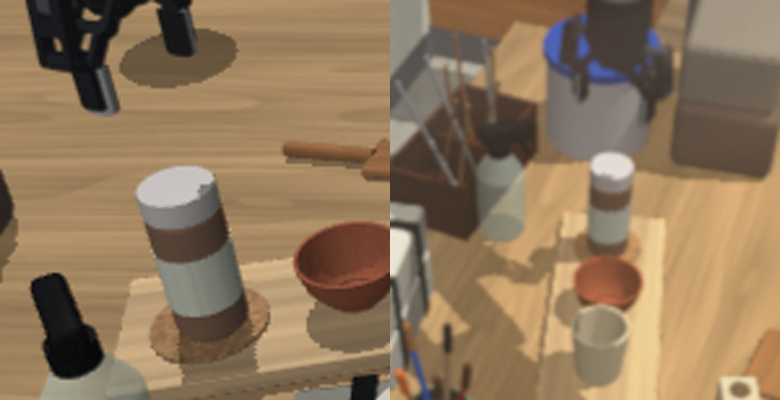

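Jar stands upright, centred on the mat. Now go to the front of the crossbar with shut fingers.

Emit:
apply_moves --increments '[0,0,-10,-0.035,24,-8,0,0,48,-16,0,0,48,-16,0,0,48,-16,0,0,48,-16,0,0,48,-16,0,0,48,-16,0,0,48,-16,0,0,48,-16,0,0]' --hand 0

```text
time: 13.0
tcp_pos: [0.5715, 0.0249, 0.2417]
ee_rot: [[0.215, 0.977, -0.002], [0.977, -0.215, 0.0], [-0.0, -0.002, -1.0]]
wrist_force: [0.3, 0.9, 0.1]
grip_width: -0.0001
```

```bash
cat >> h.py <<'E'
def kil():
    s=robot.sense(); q=(.5597,.3048,1.3531); c,S=np.cos(q[2]),np.sin(q[2]); p=s['tcp_pos']-np.array([q[0],q[1],0]); R=s['ee_rot']
    print('t',s['time'],'kiln TCP mm',np.round([1e3*(c*p[0]+S*p[1]),1e3*(-S*p[0]+c*p[1]),1e3*p[2]],1),'yaw err',round(np.arctan2(R[1,0],R[0,0])-q[2],4),'F',np.round(s['wrist_force'],1),s['grip_width'])
E
python3 -c "from h import *; kil()"
```

```text
t 13.0 kiln TCP mm [-270.8  -72.   241.7] yaw err 0.0011 F [0.3 0.9 0.1] -0.00014339694851363085
```

Emit:
apply_moves --increments '[20,-8,0,0,0,0,20,0,0,0,40,0,0,0,35,0,0,0,20,0,0,0,0,0,0,0,0,0]'

```text
time: 13.88
tcp_pos: [0.57, 0.044, 0.1286]
ee_rot: [[0.217, 0.976, 0.002], [0.976, -0.217, -0.0], [0.0, 0.002, -1.0]]
wrist_force: [-0.1, -0.4, 0.8]
grip_width: 0.0001
```

```bash
python3 -c "
from h import *; kil(); d=snap('wrist','w4.png'); kil()
"
```

```text
t 13.875 kiln TCP mm [-252.4  -66.4  128.6] yaw err -0.0007 F [-0.1 -0.4  0.8] 0.00012121928623125015
t 13.925 kiln TCP mm [-252.2  -66.7  129.1] yaw err -0.0006 F [ 0.6 -0.1  0.8] 0.0002943806486258345
```

View pics/w4.png

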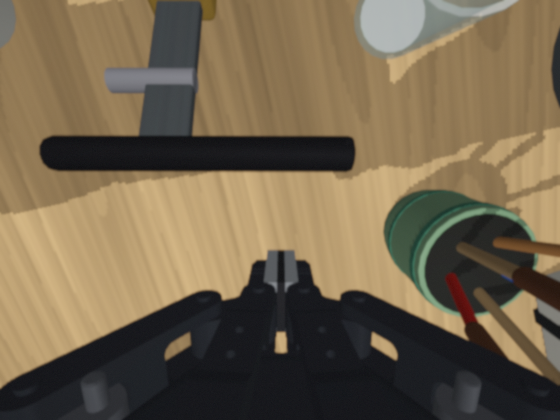

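Emit:
apply_moves --increments '[20,0,0,0,18,0,0,0,4,0,-3,0,9,0,-12,0,9,0,-12,0,11,0,-11,0,11,0,-11,0,12,0,-9,0,12,0,-9,0]'

```text
time: 15.05
tcp_pos: [0.593, 0.1483, 0.1963]
ee_rot: [[0.216, 0.976, 0.003], [0.976, -0.216, -0.002], [-0.001, 0.003, -1.0]]
wrist_force: [1.8, -4.2, 0.4]
grip_width: -0.0001
```

```bash
python3 -c "
from h import *; kil()
"
```

```text
t 15.05 kiln TCP mm [-145.6  -66.3  196.3] yaw err -0.0003 F [ 1.8 -4.2  0.4] -6.660009216606927e-05
```

Emit:
apply_moves --increments '[14,0,-5,0,14,0,-4,0,14,0,-3,0,14,0,-1,0,12,0,0,0,10,0,0,0,6,0,0,0,0,0,0,0]'

```text
time: 16.05
tcp_pos: [0.6099, 0.2306, 0.2069]
ee_rot: [[0.216, 0.976, -0.001], [0.976, -0.216, -0.0], [-0.0, -0.001, -1.0]]
wrist_force: [-1.7, -3.0, 1.4]
grip_width: 0.0002
```

```bash
python3 -c "
from h import *; kil()
"
```

```text
t 16.05 kiln TCP mm [-61.7 -65.  206.9] yaw err 0.0003 F [-1.7 -3.   1.4] 0.00023055231808345
```

Emit:
apply_moves --increments '[4,0,0,0,3,0,0,0,2,0,0,0,0,0,0,0]'

```text
time: 16.55
tcp_pos: [0.6118, 0.2389, 0.207]
ee_rot: [[0.216, 0.976, -0.001], [0.976, -0.216, -0.0], [-0.0, -0.001, -1.0]]
wrist_force: [-1.6, -2.1, 1.0]
grip_width: 0.0003
```

Emit:
apply_moves --increments '[-4,0,0,0,-6,0,0,0,-10,0,0,0,-12,0,0,0,-12,0,0,0,0,0,0,0,0,0,0,0,0,0,0,0]'

```text
time: 17.55
tcp_pos: [0.6026, 0.1962, 0.2073]
ee_rot: [[0.216, 0.976, 0.0], [0.976, -0.216, 0.0], [0.0, 0.0, -1.0]]
wrist_force: [0.5, -0.6, 0.1]
grip_width: -0.0003
```

```bash
python3 -c "
from h import *; kil()
d=snap('wrist','w5.png');e=snap('scene','s5.png')
c=cv2.resize(e['color'][130:290,300:520,::-1],None,fx=2,fy=2,interpolation=2)
w=cv2.resize(d['color'][:,:,::-1],(427,320)); cv2.imwrite('pics/p5.png',np.hstack([w,c])[:,:800])
"
```

```text
t 17.55 kiln TCP mm [-96.7 -65.3 207.3] yaw err -0.0 F [ 0.5 -0.6  0.1] -0.00030658392108825057
```

View pics/p5.png

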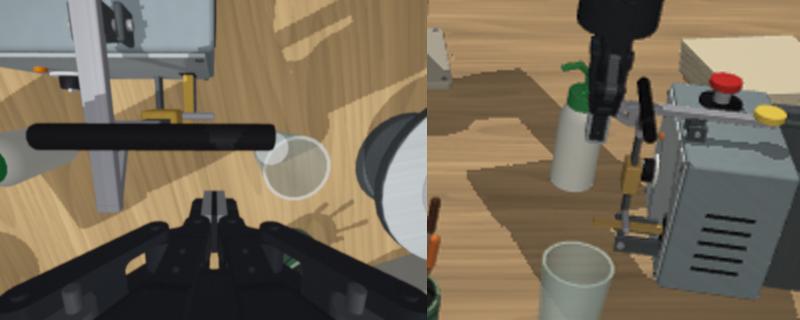

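The arm is up and caught under the claw, the fingers stand clear. On to the button.

Emit:
apply_moves --increments '[0,0,-20,0,0,0,-35,0,0,0,-35,0,0,0,0,0,37,-36,0,0,37,-36,0,0,37,-36,0,0,36,-37,0,0,0,0,0,0]'

```text
time: 18.77
tcp_pos: [0.4904, 0.3738, 0.2975]
ee_rot: [[0.211, 0.977, -0.001], [0.977, -0.211, 0.001], [0.001, -0.001, -1.0]]
wrist_force: [1.1, 0.0, -0.1]
grip_width: -0.0003
```

```bash
python3 -c "
from h import *; kil()
d=load('w5')
from fit import W
q=(.5597,.3048,1.3531)
print(proj(d,W(q,(-47,25,234))),proj(d,W(q,(-47,-95,234))),'seen (37..360,178)')
"
```

```text
t 18.775 kiln TCP mm [ 52.4  82.6 297.5] yaw err 0.0046 F [ 1.1  0.  -0.1] -0.00031521198881926933
(np.float64(45.53526037926784), np.float64(176.12426087853143)) (np.float64(360.6642701256045), np.float64(175.86822395411872)) seen (37..360,178)
```

Bar matches the caught position. Press the button.

Emit:
apply_moves --increments '[-2,2,0,0,0,0,30,0,0,0,30,0,0,0,10,0,0,0,6,0,0,0,6,0,0,0,5,0,0,0,3,0,0,0,0,0]'

```text
time: 19.9
tcp_pos: [0.4947, 0.3686, 0.2076]
ee_rot: [[0.216, 0.976, 0.001], [0.976, -0.216, 0.001], [0.001, 0.001, -1.0]]
wrist_force: [2.4, -0.4, 3.0]
grip_width: -0.0001
```

Emit:
apply_moves --increments '[0,0,1,0,0,0,1,0,0,0,0,0]'

```text
time: 20.27
tcp_pos: [0.4945, 0.3686, 0.2055]
ee_rot: [[0.216, 0.976, 0.001], [0.976, -0.216, 0.001], [0.001, 0.0, -1.0]]
wrist_force: [2.7, 0.1, 3.6]
grip_width: -0.0
```

Emit:
apply_moves --increments '[0,0,-5,0,0,0,-10,0,0,0,-25,0,0,0,-30,0,0,0,0,0,0,0,0,0,0,0,0,0]'

```text
time: 21.15
tcp_pos: [0.4936, 0.368, 0.2737]
ee_rot: [[0.216, 0.976, -0.002], [0.976, -0.216, -0.001], [-0.002, -0.002, -1.0]]
wrist_force: [-0.5, 0.7, -0.7]
grip_width: -0.0001
```

```bash
python3 -c "
from h import *; kil()
e=snap('scene','s6.png');t=snap('side','t6.png'); kil()
for n,a,b,x,y,sx,sy in(('scene','s5.png','s6.png',430,155,50,40),):
    for f in('s5','s6'):
        d=load(f)['color'][140:200,400:500].astype(int); m=(d[...,0]>150)&(d[...,1]<70)&(d[...,2]<70); print(f,np.argwhere(m).mean(0)+(140,400),m.sum())
for f in('side0','t6'):
    d=load(f)['color'][300:380,220:290].astype(int); m=(d[...,0]>150)&(d[...,1]<70)&(d[...,2]<70); print(f,np.argwhere(m).mean(0)+(300,220),m.sum())
from fit import W
q=(.5597,.3048,1.3531)
for z in(222,209.5): print(z,proj(load('s6'),W(q,(50,80,z))))
"
```

```text
t 21.15 kiln TCP mm [ 47.5  78.2 273.7] yaw err -0.0002 F [-0.5  0.7 -0.7] -0.00010688424571883951
t 21.25 kiln TCP mm [ 47.5  78.  274. ] yaw err -0.0003 F [0.2 0.4 0.3] 0.00033273018170410103
s5 [169.60526316 449.15789474] 76
s6 [nan nan] 0
side0 [338.68468468 251.18018018] 222
t6 [340.82513661 251.17486339] 183
222 (np.float64(449.64366282872123), np.float64(168.7345590495105))
209.5 (np.float64(448.2922966444246), np.float64(173.62899697367428))<string>:6: RuntimeWarning: Mean of empty slice.
  ret = um.true_divide(
```

```bash
python3 -c "
from h import *
from fit import W
q=(.5597,.3048,1.3531)
for f,o in(('scene0',(140,400)),('s5',(140,400)),('s6',(140,400)),('side0',(300,220)),('t6',(300,220))):
    D=load(f);d=D['color'][o[0]:o[0]+70,o[1]:o[1]+90].astype(int); m=(d[...,0]>60)&(d[...,1]<.35*d[...,0])&(d[...,2]<.35*d[...,0]); i=np.argwhere(m)+o; print(f,i.mean(0),i.min(0),i.max(0),len(i),[np.round(proj(D,W(q,(50,80,z))),1) for z in(222,209.5)])
a=load('s6')['color'][130:290,350:520,::-1];b=load('t6')['color'][220:380,160:320,::-1]
cv2.imwrite('pics/p6.png',cv2.resize(np.hstack([a,b]),None,fx=2.4,fy=2.4,interpolation=2))
"
```

```text
scene0 [171.042  448.9664] [167 442] [176 456] 119 [array([449.6, 168.7]), array([448.3, 173.6])]
s5 [171.042  448.9664] [167 442] [176 456] 119 [array([449.6, 168.7]), array([448.3, 173.6])]
s6 [176.0781 447.6406] [171 440] [181 455] 128 [array([449.6, 168.7]), array([448.3, 173.6])]
side0 [339.1322 251.1983] [331 242] [347 260] 242 [array([252.1, 338.1]), array([252.5, 340.5])]
t6 [341.4008 251.4656] [333 243] [350 260] 247 [array([252.1, 338.1]), array([252.5, 340.5])]
```

View pics/p6.png

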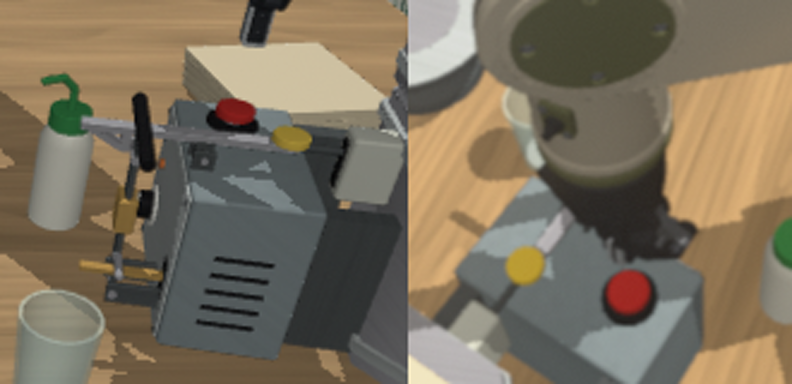

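Button is in by ~12.8 mm (5 px), arm still up. Now the trigger pad.

Emit:
apply_moves --increments '[8,19,0,0,9,20,0,0,9,20,0,0,8,19,0,0,0,0,0,0,0,0,25,0,0,0,15,0,0,0,5,0,0,0,0,0]'

```text
time: 22.38
tcp_pos: [0.5774, 0.3847, 0.2302]
ee_rot: [[0.216, 0.976, -0.001], [0.976, -0.216, -0.0], [-0.0, -0.0, -1.0]]
wrist_force: [0.0, 0.4, 0.2]
grip_width: -0.0001
```

```bash
python3 -c "
from h import *; kil()"
```

```text
t 22.375 kiln TCP mm [ 81.8  -0.  230.2] yaw err -0.0001 F [0.  0.4 0.2] -0.00012127068514085416
```

Emit:
apply_moves --increments '[0,0,5,0,0,0,5,0,0,0,4,0,0,0,2,0,0,0,0,0,0,0,0,0]'

```text
time: 23.12
tcp_pos: [0.5779, 0.3847, 0.2145]
ee_rot: [[0.216, 0.976, 0.0], [0.976, -0.216, 0.0], [0.0, 0.0, -1.0]]
wrist_force: [1.0, 2.9, 1.9]
grip_width: -0.0001
```

Emit:
apply_moves --increments '[0,0,-6,0,0,0,-15,0,0,0,-30,0,0,0,-30,0,0,0,0,0,0,0,0,0]'

```text
time: 23.88
tcp_pos: [0.5777, 0.3845, 0.2951]
ee_rot: [[0.216, 0.976, -0.0], [0.976, -0.216, -0.0], [-0.0, -0.0, -1.0]]
wrist_force: [-0.6, -0.2, -0.4]
grip_width: 0.0003
```

```bash
python3 -c "
from h import *
from fit import W
q=(.5597,.3048,1.3531); kil()
e=snap('scene','s7.png');t=snap('side','t7.png'); kil()
for f in('s6','s7'):
    o=(140,400);D=load(f);d=D['color'][o[0]:o[0]+70,o[1]:o[1]+90].astype(int); m=(d[...,0]>60)&(d[...,1]<.35*d[...,0])&(d[...,2]<.35*d[...,0]); i=np.argwhere(m)+o; print(f,i.mean(0))
# crossbar darkness at tripped spot and at caught spot in scene; other things: difference to the first picture
for nm,p in(('tripped',(-194,-35,148)),('caught',(-47,-35,234))):
    for f in('scene0','s5','s6','s7'):
        D=load(f);u,v=np.round(proj(D,W(q,p))).astype(int); print(nm,f,(u,v),D['color'][v-1:v+4,u-2:u+3].mean().round(0))
A=load('scene0')['color'].astype(int);B=load('s7')['color'].astype(int)
for nm,(x,y,w,h) in dict(bottle=(362,160,30,64),pot=(262,230,45,85),post=(232,175,22,50),tumbler=(355,252,40,40),paddle=(128,202,80,20),bowl=(132,238,46,34),cup=(188,222,35,45)).items():
    a=A[y:y+h,x:x+w].astype('f4').mean(2);b=B[y:y+h,x:x+w].astype('f4').mean(2); print(nm,cv2.phaseCorrelate(a,b,cv2.createHanningWindow((w,h),cv2.CV_32F)))
"
```

```text
t 23.875 kiln TCP mm [ 81.7  -0.4 295.1] yaw err -0.0004 F [-0.6 -0.2 -0.4] 0.00031448731873130335
t 23.975 kiln TCP mm [ 81.5   0.  293.7] yaw err -0.0004 F [-0.2 -0.   0.9] -0.00019750221286779789
s6 [176.0781 447.6406]
s7 [171.042  448.9664]
tripped scene0 (np.int64(334), np.int64(210)) 19.0
tripped s5 (np.int64(334), np.int64(210)) 138.0
tripped s6 (np.int64(334), np.int64(210)) 91.0
tripped s7 (np.int64(334), np.int64(210)) 19.0
caught scene0 (np.int64(410), np.int64(184)) 112.0
caught s5 (np.int64(410), np.int64(184)) 14.0
caught s6 (np.int64(410), np.int64(184)) 21.0
caught s7 (np.int64(410), np.int64(184)) 107.0
bottle ((0.17869323256512892, -0.04768708660846954), 0.9646657759944598)
pot ((0.45644675884641117, -0.027847619536338186), 0.9522267593572169)
post ((0.02513276844165091, -0.04641394733074122), 0.9826621571183205)
tumbler ((-0.20190252408285758, 0.0782303461119156), 0.9178100579977035)
paddle ((-0.03045552013238506, -0.08360502498225131), 0.9972328208386898)
bowl ((-0.02319189723282733, 0.008294159552477254), 0.9948704584881112)
cup ((0.03243474110449185, 0.5121561760932316), 1.0010269347532297)
```

The arm has dropped, the button is back out and nothing else moved. I settle the hand for a moment and hand in.

Emit:
apply_moves --increments '[0,0,-15,0,0,0,-15,0,0,0,0,0,0,0,0,0,0,0,0,0]'

```text
time: 24.6
tcp_pos: [0.5776, 0.3846, 0.3245]
ee_rot: [[0.216, 0.976, -0.001], [0.976, -0.216, -0.001], [-0.001, -0.001, -1.0]]
wrist_force: [-0.1, -0.0, 0.4]
grip_width: 0.0003
```

```bash
python3 -c "
from h import *
kil()
e=snap('scene','s8.png');A=load('s3')['color'];B=e['color']
x,y,w,h=60,205,70,90
a,b=[i[y:y+h,x:x+w].astype('f4').mean(2) for i in(A,B)]; print('jar shift px',cv2.phaseCorrelate(a,b,cv2.createHanningWindow((w,h),cv2.CV_32F)))
print(robot.hand_in())"
```

```text
t 24.6 kiln TCP mm [ 8.180e+01 -2.000e-01  3.245e+02] yaw err -0.0003 F [-0.1 -0.   0.4] 0.00029263497030726916
jar shift px ((0.048450414596992175, 0.07201112883605987), 0.8792426146106955)
the job is handed in; nothing more can be done
None
```

I ran the whole shut-off test and handed the job in at 24.6 s; hand-in gives no verdict. I set the jar upright on the cork mat and swung the drop arm up until the claw caught it. Then I pressed the red button in until it stayed, and the yellow pad dropped the arm, which knocked the button out again.

**Last checks:**
- **Drop arm and button:** the crossbar is back where it first stood in the picture. The button's image position is the same as at the start; it was 5 px, about 13 mm, lower while latched.
- **Jar:** it has not shifted since I let go of it (under 0.1 px).
- **Other things:** all seven moved 0.5 px or less in the scene view, which is under about 2 mm.
- **Hand:** it was clear of everything with no force on it.

**Disagreement:** the scene camera put heights about 5 mm lower than the text and the other two cameras, so I relied on the side and wrist views. For the mat's centre the scene and side views differed by about 7 mm. I placed the jar between the two, and it looked centred on the mat in both views.

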